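# Hook the small cutter out from under the drying rack

### The job

The small red cutter has slid in under the wire drying rack, where no hand can reach it. Take the hook, drag that cutter out on the table through the rack's open front until it is well clear of the rack, lay the hook down flat on the open table away from the rack, then pick the small cutter up and put it in the empty clear tub. Do not reach for the cutter while it is still under the rack, and leave the big cutter, the white plunger cutter, the two pots on the rack and the tub where they stand.

Things in the scene. Friction and masses are not known exactly. Their poses are not given: they have to be found in the camera images.
- rack: bare steel wire drying rack, fixed, open below but for four legs. Origin on the table. +x points from its open front into the rack, y along the front. Top outline: x -69 (front edge) to +129 mm, y -140 to +140 mm; its top is 67 mm high, clear height below 56 mm. Legs (12 mm feet) at x -61 and +121, y -136 and +136 mm. Wires 28 mm apart, see-through; a plywood bat lies on its back half (x 36 to 131 mm, top 76 mm high)
- rack_front (a point): the middle of the rack's front edge (rack frame x -69, y 0, z 62 mm). Three things stand under the rack in a row along its y, about 78 mm apart, in any order, their centres 59 to 84 mm behind this edge
- small_cutter: the wanted piece: small red cog-shaped cutter, 35 mm across, 16 mm high, about 30 g, lies flat; origin at the centre of its underside, z up
- big_cutter: big red cog-shaped cutter, 49 mm across, 40 mm high, loose, under the rack: leave it. Origin at the centre of its underside
- plunger: white plunger cutter, 36 mm across, 46 mm high, loose, under the rack: leave it. Origin at the centre of its underside
- bowl: small striped bowl, 67 mm across, 32 mm high, stands loose on the bat on the back half of the rack. Origin at the centre of its underside
- pot: olive dotted pot, 82 mm across, 70 mm high, stands loose on the bat on the back half of the rack. Origin at the centre of its underside
- hook: hook tool lying flat on the table, about 70 g. Origin on the table under the middle of its wooden handle, z up, +x along the handle to the rod. Handle: 92 mm long (x -46 to +46 mm), 18 mm wide, 20 mm high. From its +x end an 8 mm steel rod (centre 6 mm above the hook's underside, brass collar at the joint) runs on to x = 190 mm and there bends to +y
- hook_toe (a point): the middle of the hook's toe (hook frame x 190, y 30, z 6 mm). The toe is the same 8 mm rod, from y 0 to y 60 mm at x = 190 mm; at y = 60 mm a lip returns 15 mm towards the handle, its end at x = 171 mm. The pocket between rod and lip is 52 mm wide, open towards the handle, centred on y = 30 mm
- pen_pot_1: pot of pens, 80 mm across, 98 mm high, its pens up to about 150 mm, fixed to the table: keep clear of it. Origin at the centre of its underside. Apart from it, the table between rack and tub is open; its strip beyond world x = 0.72 m and right of y = -0.42 m is taken up by fixed equipment and papers
- tub: empty translucent open tub, 93 x 123 mm at the rim (x, y), 55 mm high, inside 76 x 106 mm, floor 2 mm thick, about 0.4 kg, loose. Origin at the centre of its underside, its y along its long side
Mind the look-alikes: they are no part of the job. Leave any blue look-alike of the tub alone.

How it is judged:
By the outcome, as a careful person would: the job done as asked, in the order asked, and still so for the second after the job is handed in, with the robot touching nothing.
It also fails if it takes over 61 s, if anything falls off the work surface, if the arm or the gripper's body presses on something with over 40 N, if the wrist force passes 120 N, or if a joint passes its speed limit or range.

### The arm

A 6-joint arm with a two-finger parallel gripper is mounted at the origin on a cart in front of the work surface, level with it; the furniture and walls round the work are solid. World frame = base frame: x ahead of the robot, y to its left, z up, the work surface at z = 0. Lengths are in m, angles in rad, forces in N, time in s.
With the tool pointing down it reaches from about 0.375 to 0.9 m from the base axis. Payload 3.1 kg.
Tool frame: the origin (TCP) lies between the finger pads; the fingertips stand 11 mm ahead of it and the grasp point (between the pads) lies 8 mm behind it; z points along the fingers, y is the line along which they close (so a half turn about z gives the same grasp; the last joint's range is limited). The gripper opens to 85 mm and grips with 20 to 120 N. Pads are 22 mm wide; open, the fingers measure 114 mm over their backs; the gripper's body (76 mm by 85 mm) begins 54 mm behind the grasp point. The pads swing forward as they close: fully open they stand 13 mm farther back than shut.
Start: joints at [0.939, 0.527, 1.433, -0, 1.181, -0.178], TCP at [0.274, 0.562, 0.242] pointing down, gripper open.
Joint ranges: [-3.08, 3.08], [-0.75, 2.2], [0.22, 2.44], [-1.43, 4.57], [0, 2.65], [-2.85, 2.85]. Speed limits (rad/s): [2.79, 2.79, 3.14, 3.14, 3.14, 3.14].

### API

Orientations are given as a unit quaternion [w, x, y, z].
In Python, from workcell import get_obs, viewer, r gives the robot as it stands. The module is installed in compiled form; this text tells all that it offers.
- The arm moves only by the shell command python3 -m creep 'ROWS' [FORCE]. ROWS is JSON, a list of rows, each an object of numbers: "dx", "dy", "dz": the shift along the tool's x, y, z in m; "turn": the turn about the tool's z in rad; "grip": the finger opening in m, from 0 to 0.0854. A call has 1 to 20 rows; each row shifts and turns the commanded pose from where the row before left it, along the tool's axes as they then stand; what a row does not reach is not made up. A row lasts 1/12 s, in which the tool goes at most 41.7 mm and 7.16 degrees, less where a joint would pass 70% of its speed; a pose out of reach is approached as far as the arm can. A call with a gripper value outside its range is refused whole. The fingers move at their own pace and stop on an object; FORCE is the grip in N (left out, the last holds). Time passes only in rows, so rows that do not move let the fingers close. It gives the time, the measured TCP pose, the force, the opening and the grip force at its end, in the units of the state.
- get_obs(): the state, without advancing time (a new reading comes with each control period).
- viewer.camera(name): name is "side" or "top" or "wrist"; returns the picture (480x640x3 uint8, blue, green, red); there is no depth.
- viewer.get_calibration(name): a dict with "intrinsics" (3x3 intrinsics, pixels), "world_to_cam" (4x4, takes a point from world to camera coordinates); the wrist camera has in their place "mount" (4x4, takes a point from camera to tool coordinates, whose origin is the TCP and whose axes are the flange's). Camera axes: x right, y down, z forward; pixel columns grow to the right and rows downward; lengths in m; the calibration is good to about 2 mm. A picture is of the moment at which its call begins: read the wrist's pose just before it. get_calibration takes no time and is no camera call.
- r.sign_off(): hands the job in; it is judged then, once.
Trained networks look in the newest picture that a camera, given by its name, has taken for a name from the list of things; names that differ only in an ending like _2 or _b are one class to them, and where a whole thing is asked for, a point or a joint stands for the part that bears it (a point fixed in the world has none). Each returns a list of dicts, best first, with "p" (0 to 1); they miss things now and then, are a little off and sometimes report something else, mostly with a low value. They report only what shows in the picture. A call takes as long as a camera call. They do not tell look-alikes from the thing itself.
- viewer.silhouettes(camera, name): "mask" (480x640 bool, what is visible of it) and "rect" ([left, top, right, bottom] in pixels, round what is visible of it).
The state is a dict: "t": time; "qpos": joint angles; "joint_vel": joint speeds; "joint_efforts": joint torques, N m; "tcp_pos": TCP position; "tcp_rot": TCP orientation; "contact_force": force on the tool from outside, world axes, zero at the start; "moment": the same for the moment, N m; "width": finger opening in m; "gripper_force": force on a finger pad.
Only numpy, scipy, OpenCV 4.12 (cv2) and the standard library are available. Lean on these libraries where they do the work, as an engineer would, in place of code of your own. Each camera call takes 0.05 s, during which the arm holds its last target. There are 200 camera calls.

## Working session

There is one attempt and no reset: what is moved stays moved. The work goes in short steps, Python scripts to look and compute and a shell command to move; the robot and the scene stay as the last step left them, time stands still between calls to the robot, and variables do not carry over. Pictures are saved under pics/ and viewed, at most 12 in all, crops included, and the job is handed in when it is done.

```bash
mkdir -p pics; cat > h.py <<'E'
import numpy as np,cv2
from workcell import get_obs,viewer,r
from scipy.spatial.transform import Rotation as R
def W2C(c):
    k=viewer.get_calibration(c);K=np.array(k["intrinsics"])
    if c!="wrist": return K,np.array(k["world_to_cam"])
    o=get_obs();T=np.eye(4);q=o["tcp_rot"];T[:3,:3]=R.from_quat([q[1],q[2],q[3],q[0]]).as_matrix();T[:3,3]=o["tcp_pos"]
    return K,np.linalg.inv(T@np.array(k["mount"]))
def ray(c,u,v,z,M=None):
    K,T=M or W2C(c);C=np.linalg.inv(T);d=C[:3,:3]@np.linalg.inv(K)@np.array([u,v,1]);p=C[:3,3]
    return p+d*(z-p[2])/d[2]
def proj(c,P,M=None):
    K,T=M or W2C(c);p=(T@np.append(P,1))[:3];q=K@p;return q[:2]/q[2]
def cen(m):
    ys,xs=np.nonzero(m);return xs.mean(),ys.mean()
E
python3 - <<'E'
from h import *
o=get_obs();print(o["t"],o["tcp_pos"],o["tcp_rot"],o["width"])
ims=[]
for c in["top","side"]:
    im=viewer.camera(c);cv2.imwrite(f"pics/{c}0.png",im)
    for n in["small_cutter","big_cutter","plunger","rack","hook","tub","pen_pot_1"]:
        for d in viewer.silhouettes(c,n)[:3]:
            u,v=cen(d["mask"]);print(c,n,round(d["p"],2),[int(x) for x in d["rect"]],int(u),int(v),ray(c,u,v,0).round(3))
    K,T=W2C(c);print(c,"cam at",np.linalg.inv(T)[:3,3].round(2))
E
```

```text
0.0 [0.27354636 0.56119393 0.24135577] [-4.30716370e-04  2.24959416e-01  9.74367545e-01 -9.81096562e-04] 0.08532062803264054
top small_cutter 0.57 [245, 192, 258, 204] 251 196 [0.631 0.152 0.   ]
top big_cutter 0.6 [237, 258, 250, 270] 243 263 [0.473 0.172 0.   ]
top plunger 0.61 [242, 219, 260, 232] 250 226 [0.56  0.156 0.   ]
top rack 0.9 [187, 166, 278, 292] 224 231 [0.547 0.216 0.   ]
top hook 0.82 [323, 196, 379, 299] 359 248 [ 0.503 -0.099  0.   ]
top tub 0.95 [289, 284, 353, 349] 320 316 [ 0.347 -0.005  0.   ]
top tub 0.7 [447, 267, 489, 325] 469 294 [ 0.393 -0.353  0.   ]
top cam at [ 0.48 -0.02  1.21]
side small_cutter 0.46 [313, 234, 325, 244] 317 239 [0.646 0.173 0.   ]
side big_cutter 0.73 [248, 235, 266, 258] 258 250 [0.497 0.191 0.   ]
side plunger 0.74 [287, 239, 297, 252] 291 244 [0.578 0.179 0.   ]
side rack 0.62 [212, 199, 356, 258] 278 223 [0.632 0.337 0.   ]
side hook 0.3 [247, 231, 264, 258] 257 246 [0.505 0.212 0.   ]
side tub 0.83 [202, 263, 279, 310] 240 283 [0.383 0.053 0.   ]
side tub 0.62 [329, 322, 432, 404] 378 359 [ 0.432 -0.306  0.   ]
side tub 0.38 [276, 174, 311, 210] 293 191 [0.834 0.59  0.   ]
side cam at [-0.01 -0.8   0.43]
```

```bash
python3 - <<'E'
import cv2
a=cv2.imread("pics/top0.png")[140:380,170:510];cv2.imwrite("pics/t1.png",cv2.resize(a,(800,565),interpolation=cv2.INTER_CUBIC))
a=cv2.imread("pics/side0.png")[160:420,190:540];cv2.imwrite("pics/s1.png",cv2.resize(a,(800,594),interpolation=cv2.INTER_CUBIC))
E
```

```text
(no output)
```

View pics/t1.png

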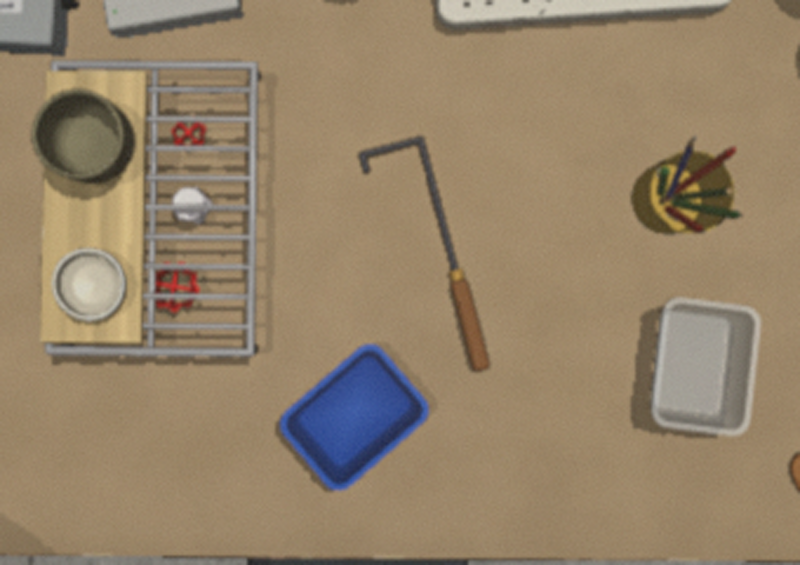

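View pics/s1.png

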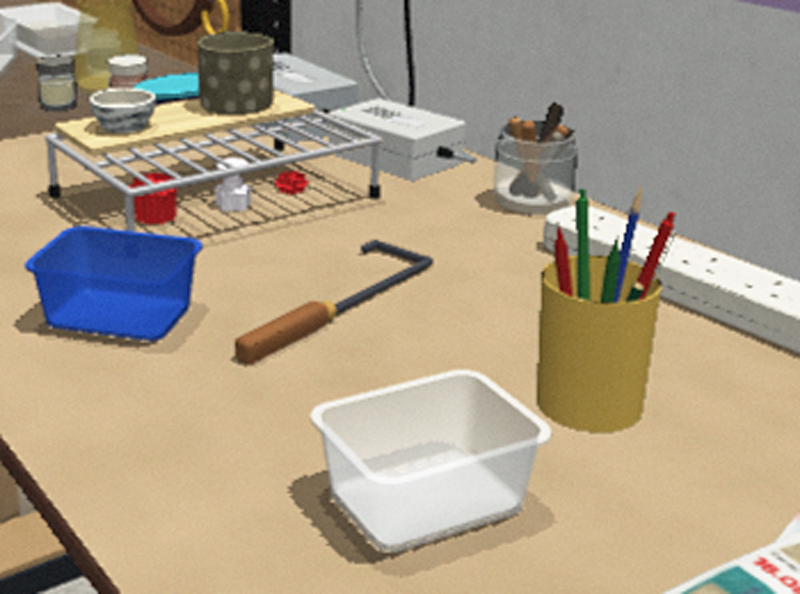

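The scene from above: world +y is left and +x is up, and the rack's open front faces right (-y).
- **Red cutters:** the small one is at top (251,196), and the big one, with about 1.5x the extent, is at (243,263). The plunger lies between them. In the side view the low cog at (317,239) is the small one and the tall red piece at (258,250) is the big one, which agrees with the top view.
- **Tubs:** the clear one is at top (469,294). The blue one at (320,316) is the look-alike.

Next I turn the keypoints into world positions.

```bash
python3 - <<'E'
from h import *
s=800/340
def t(x,y,z): return ray("top",170+x/s,140+y/s,z,M)
M=W2C("top")
for n,x,y,z in[("front+",256,65,.065),("front-",251,351,.065),("back+",53,65,.065),("small",188,132,.012),("plunger",190,204,.046),("big",178,288,.035),("hEnd",480,369,.02),("joint",457,273,.012),("corner",422,140,.01),("lipcorner",361,156,.01),("lipend",367,171,.01),("penpot",683,192,.098),("tubTL",664,301,.055),("tubTR",759,309,.055),("tubBR",744,435,.055),("tubBL",655,425,.055)]:
    print(n,t(x,y,z)[:2].round(3))
M=W2C("side");k=350/800
for n,x,y,z in[("small",291,188,.006),("penpotbase front",590,425,0),("penrim",600,280,.098),("hcorner",430,261,.006),("hEnd",243,358,.003)]:
    print(n,ray("side",190+x*k,160+y*k,z,M)[:2].round(3))
E
```

```text
front+ [0.686 0.082]
front- [0.416 0.089]
back+ [0.689 0.276]
small [0.63  0.155]
plunger [0.556 0.149]
big [0.475 0.162]
hEnd [ 0.393 -0.129]
joint [ 0.486 -0.109]
corner [ 0.619 -0.077]
lipcorner [ 0.604 -0.016]
lipend [ 0.589 -0.022]
penpot [ 0.557 -0.311]
tubTL [ 0.457 -0.302]
tubTR [ 0.448 -0.391]
tubBR [ 0.33  -0.373]
tubBL [ 0.341 -0.29 ]
small [0.627 0.145]
penpotbase front [ 0.546 -0.336]
penrim [ 0.56  -0.321]
hcorner [ 0.625 -0.077]
hEnd [ 0.399 -0.13 ]
```

```bash
python3 -m creep '[{"dx":-0.0223,"dy":-0.027},{"dx":-0.0223,"dy":-0.027},{"dx":-0.0223,"dy":-0.027},{"dx":-0.0223,"dy":-0.027},{"dx":-0.0223,"dy":-0.027},{"dx":-0.0223,"dy":-0.027},{"dx":-0.0223,"dy":-0.027},{"dx":-0.0223,"dy":-0.027},{"dx":-0.0223,"dy":-0.027},{"dx":-0.0223,"dy":-0.027},{"dx":-0.0223,"dy":-0.027},{"dx":-0.0223,"dy":-0.027},{"dx":-0.0223,"dy":-0.027},{"dx":-0.0223,"dy":-0.027},{"dx":-0.0223,"dy":-0.027},{"dx":-0.0223,"dy":-0.027},{"dx":-0.0223,"dy":-0.027},{"dx":-0.0223,"dy":-0.027},{"dx":-0.0223,"dy":-0.027},{"dx":-0.0223,"dy":-0.027}]'
python3 -m creep '[{"turn":0.123},{"turn":0.123},{"turn":0.123},{"turn":0.123},{"turn":0.123},{"turn":0.123},{"turn":0.123},{"turn":0.123},{"turn":0.123},{"turn":0.123},{"turn":0.123},{"turn":0.123},{"turn":0.123},{"turn":0.123},{"turn":0.123},{"turn":0.123},{"turn":0.123},{"turn":0.123},{"turn":0.123},{"turn":0.123}]'
cat >> h.py <<'E'
def st():
    o=get_obs();q=o["tcp_rot"];m=R.from_quat([q[1],q[2],q[3],q[0]]).as_matrix()
    print("t",round(o["t"],2),"tcp",np.round(o["tcp_pos"],4),"x",m[:,0].round(3),"y",m[:,1].round(3),"z",m[:,2].round(3),"q",np.round(o["qpos"],2),"F",np.round(o["contact_force"],1),"w",round(o["width"],4),round(o["gripper_force"],1));return np.array(o["tcp_pos"]),m
E
python3 - <<'E'
from h import *
st();M=W2C("wrist");cv2.imwrite("pics/w1.png",viewer.camera("wrist"))
for n in["hook","hook_toe"]:
    for d in viewer.silhouettes("wrist",n):
        m=d["mask"];u,v=cen(m);print(n,d["p"],d["rect"],ray("wrist",u,v,.01,M).round(3))
E
```

```text
t 0.8 tcp [0.274  0.5617 0.2424] x [-0.899  0.438 -0.   ] y [0.438 0.899 0.   ] z [ 0.  0. -1.] q [ 0.94  0.53  1.43 -0.    1.18 -0.18] F [ 0.6  0.1 -0.4] w 0.0856 0.0$[0]: bad value
$[0]: bad value
```

View pics/w1.png

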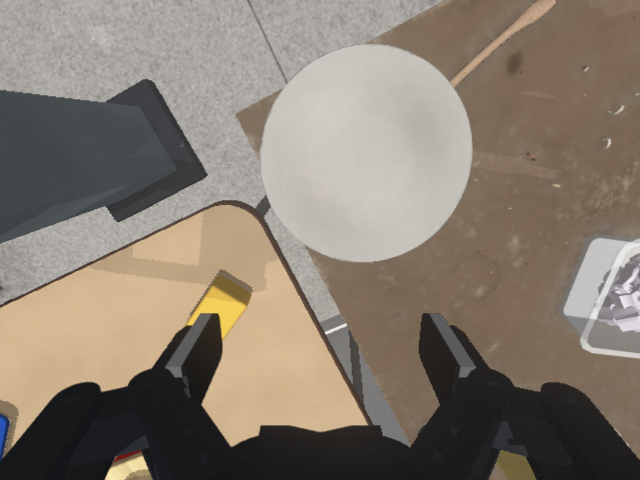

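The call was refused, so the arm is still at the start and this picture shows nothing of the work. I'll give the rows with every key.

```bash
python3 -m creep '[{"dx":-0.0223,"dy":-0.027,"dz":0,"turn":0,"grip":0.085},{"dx":-0.0223,"dy":-0.027,"dz":0,"turn":0,"grip":0.085},{"dx":-0.0223,"dy":-0.027,"dz":0,"turn":0,"grip":0.085},{"dx":-0.0223,"dy":-0.027,"dz":0,"turn":0,"grip":0.085},{"dx":-0.0223,"dy":-0.027,"dz":0,"turn":0,"grip":0.085},{"dx":-0.0223,"dy":-0.027,"dz":0,"turn":0,"grip":0.085},{"dx":-0.0223,"dy":-0.027,"dz":0,"turn":0,"grip":0.085},{"dx":-0.0223,"dy":-0.027,"dz":0,"turn":0,"grip":0.085},{"dx":-0.0223,"dy":-0.027,"dz":0,"turn":0,"grip":0.085},{"dx":-0.0223,"dy":-0.027,"dz":0,"turn":0,"grip":0.085},{"dx":-0.0223,"dy":-0.027,"dz":0,"turn":0,"grip":0.085},{"dx":-0.0223,"dy":-0.027,"dz":0,"turn":0,"grip":0.085},{"dx":-0.0223,"dy":-0.027,"dz":0,"turn":0,"grip":0.085},{"dx":-0.0223,"dy":-0.027,"dz":0,"turn":0,"grip":0.085},{"dx":-0.0223,"dy":-0.027,"dz":0,"turn":0,"grip":0.085},{"dx":-0.0223,"dy":-0.027,"dz":0,"turn":0,"grip":0.085},{"dx":-0.0223,"dy":-0.027,"dz":0,"turn":0,"grip":0.085},{"dx":-0.0223,"dy":-0.027,"dz":0,"turn":0,"grip":0.085},{"dx":-0.0223,"dy":-0.027,"dz":0,"turn":0,"grip":0.085},{"dx":-0.0223,"dy":-0.027,"dz":0,"turn":0,"grip":0.085}]'
```

```text
t: 2.62
tcp_pos: [0.4383, -0.1211, 0.2426]
tcp_rot: [0.0, 0.225, 0.974, -0.0]
contact_force: [0.6, -0.2, -0.1]
width: 0.0851
gripper_force: 0.0
```

```bash
python3 -m creep '[{"turn":0.123,"grip":0.085,"dx":0,"dy":0,"dz":0},{"turn":0.123,"grip":0.085,"dx":0,"dy":0,"dz":0},{"turn":0.123,"grip":0.085,"dx":0,"dy":0,"dz":0},{"turn":0.123,"grip":0.085,"dx":0,"dy":0,"dz":0},{"turn":0.123,"grip":0.085,"dx":0,"dy":0,"dz":0},{"turn":0.123,"grip":0.085,"dx":0,"dy":0,"dz":0},{"turn":0.123,"grip":0.085,"dx":0,"dy":0,"dz":0},{"turn":0.123,"grip":0.085,"dx":0,"dy":0,"dz":0},{"turn":0.123,"grip":0.085,"dx":0,"dy":0,"dz":0},{"turn":0.123,"grip":0.085,"dx":0,"dy":0,"dz":0},{"turn":0.123,"grip":0.085,"dx":0,"dy":0,"dz":0},{"turn":0.123,"grip":0.085,"dx":0,"dy":0,"dz":0},{"turn":0.123,"grip":0.085,"dx":0,"dy":0,"dz":0},{"turn":0.123,"grip":0.085,"dx":0,"dy":0,"dz":0},{"turn":0.123,"grip":0.085,"dx":0,"dy":0,"dz":0},{"turn":0.123,"grip":0.085,"dx":0,"dy":0,"dz":0},{"turn":0.123,"grip":0.085,"dx":0,"dy":0,"dz":0},{"turn":0.123,"grip":0.085,"dx":0,"dy":0,"dz":0},{"turn":0.123,"grip":0.085,"dx":0,"dy":0,"dz":0},{"turn":0.123,"grip":0.085,"dx":0,"dy":0,"dz":0}]'
python3 - <<'E'
from h import *
st();M=W2C("wrist");cv2.imwrite("pics/w2.png",viewer.camera("wrist"))
for n in["hook","hook_toe"]:
    for d in viewer.silhouettes("wrist",n)[:2]:
        m=d["mask"];u,v=cen(m);print(n,d["p"],d["rect"],ray("wrist",u,v,.01,M).round(3))
E
```

```text
t: 4.28
tcp_pos: [0.4382, -0.1192, 0.2425]
tcp_rot: [0.0, 0.994, 0.111, 0.0]
contact_force: [0.4, 0.8, -0.3]
width: 0.0852
gripper_force: 0.0
t 4.28 tcp [ 0.4382 -0.1192  0.2425] x [0.976 0.22  0.   ] y [ 0.22  -0.976  0.   ] z [ 0. -0. -1.] q [-0.51  0.3   1.84 -0.    1.    0.84] F [ 0.4  0.8 -0.3] w 0.0852 0.0
hook 0.88 [249.7, 1.3, 329.5, 249.5] [ 0.528 -0.088  0.01 ]
hook_toe 0.8 [251.2, 0.0, 334.0, 252.0] [ 0.529 -0.087  0.01 ]
```

View pics/w2.png

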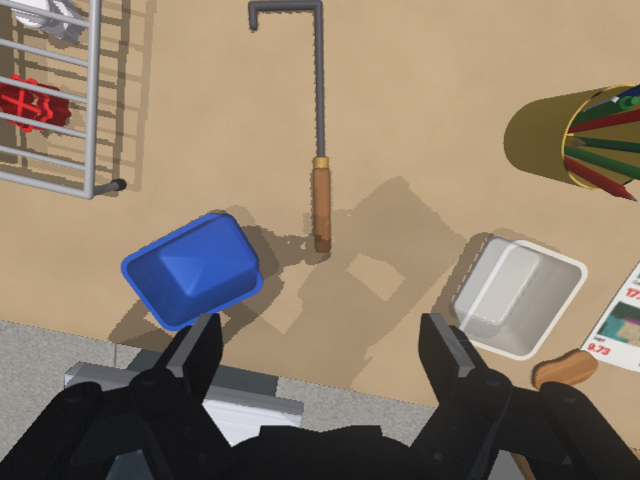

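The hook lies along the image column: handle end at (322,251), collar at (321,160), corner at (319,4). The white tub is on the right at (520,298).

```bash
python3 - <<'E'
from h import *
p,m=st();M=W2C("wrist")
E=ray("wrist",322,250,.012,M);J=ray("wrist",321,160,.012,M);C=ray("wrist",319,5,.008,M);L=ray("wrist",252,6,.008,M)
print(E,J,C,L,np.linalg.norm(C-E),np.linalg.norm(L-C))
d=(C-E)/np.linalg.norm(C-E);print(np.degrees(np.arctan2(d[1],d[0])))
c1=E+.046*d;c2=J-.049*d;print(c1,c2, m.T@(((c1+c2)/2)-p))
E
```

```text
t 4.43 tcp [ 0.4382 -0.1191  0.2425] x [0.973 0.229 0.   ] y [ 0.229 -0.973  0.   ] z [ 0. -0. -1.] q [-0.51  0.3   1.85 -0.    1.    0.83] F [-0.7  1.1 -0.5] w 0.0848 0.0
[ 0.39459362 -0.12993765  0.012     ] [ 0.48871513 -0.1066046   0.012     ] [ 0.62060805 -0.07365283  0.008     ] [ 0.6060202 -0.0149167  0.008    ] 0.2329517151168916 0.060520553439123
13.984030128790366
[ 0.43922374 -0.11882332  0.01121014] [ 0.44117435 -0.11844377  0.01284138] [ 2.04925154e-03 -9.03213539e-05  2.30426385e-01]
```

```bash
python3 -m creep '[{"dz":0.025,"grip":0.05,"dx":0,"dy":0,"turn":0},{"dz":0.025,"grip":0.05,"dx":0,"dy":0,"turn":0},{"dz":0.025,"grip":0.05,"dx":0,"dy":0,"turn":0},{"dz":0.025,"grip":0.05,"dx":0,"dy":0,"turn":0},{"dz":0.025,"grip":0.05,"dx":0,"dy":0,"turn":0},{"dz":0.025,"grip":0.05,"dx":0,"dy":0,"turn":0},{"dz":0.025,"grip":0.05,"dx":0,"dy":0,"turn":0},{"dz":0.025,"grip":0.05,"dx":0,"dy":0,"turn":0},{"dz":0.015,"grip":0.05,"dx":0,"dy":0,"turn":0},{"dz":0.009,"grip":0.05,"dx":0,"dy":0,"turn":0},{"dz":0.005,"grip":0.05,"dx":0,"dy":0,"turn":0},{"dz":0,"grip":0.05,"dx":0,"dy":0,"turn":0}]'
python3 -m creep '[{"dz":0,"grip":0,"dx":0,"dy":0,"turn":0},{"dz":0,"grip":0,"dx":0,"dy":0,"turn":0},{"dz":0,"grip":0,"dx":0,"dy":0,"turn":0},{"dz":0,"grip":0,"dx":0,"dy":0,"turn":0},{"dz":0,"grip":0,"dx":0,"dy":0,"turn":0},{"dz":0,"grip":0,"dx":0,"dy":0,"turn":0},{"dz":0,"grip":0,"dx":0,"dy":0,"turn":0},{"dz":0,"grip":0,"dx":0,"dy":0,"turn":0}]' 80
```

```text
t: 5.43
tcp_pos: [0.4381, -0.1192, 0.0127]
tcp_rot: [-0.0, 0.993, 0.114, -0.0]
contact_force: [0.0, -0.5, -0.2]
width: 0.0498
gripper_force: 0.0
t: 6.1
tcp_pos: [0.4387, -0.1194, 0.0145]
tcp_rot: [0.001, 0.994, 0.114, 0.001]
contact_force: [-0.2, -0.1, 7.0]
width: 0.0163
gripper_force: 79.2
```

```bash
python3 -m creep '[{"dz":-0.01,"grip":0,"dx":0,"dy":0,"turn":0},{"dz":-0.02,"grip":0,"dx":0,"dy":0,"turn":0},{"dz":-0.03,"grip":0,"dx":0,"dy":0,"turn":0},{"dz":-0.03,"grip":0,"dx":0,"dy":0,"turn":0},{"dz":-0.02,"grip":0,"dx":0,"dy":0,"turn":0},{"dz":-0.01,"grip":0,"dx":0.0163,"dy":0.0102,"turn":0},{"dz":0,"grip":0,"dx":0.0163,"dy":0.0102,"turn":0},{"dz":0,"grip":0,"dx":0.0163,"dy":0.0102,"turn":0},{"dz":0,"grip":0,"dx":0.0163,"dy":0.0102,"turn":0},{"dz":0,"grip":0,"dx":0.0163,"dy":0.0102,"turn":0}]'
python3 -m creep '[{"dz":0,"grip":0,"dx":0,"dy":0,"turn":-0.05},{"dz":0,"grip":0,"dx":0,"dy":0,"turn":-0.09},{"dz":0,"grip":0,"dx":0,"dy":0,"turn":-0.09},{"dz":0,"grip":0,"dx":0,"dy":0,"turn":-0.09},{"dz":0,"grip":0,"dx":0,"dy":0,"turn":-0.09},{"dz":0,"grip":0,"dx":0,"dy":0,"turn":-0.09},{"dz":0,"grip":0,"dx":0,"dy":0,"turn":-0.09},{"dz":0,"grip":0,"dx":0,"dy":0,"turn":-0.09},{"dz":0,"grip":0,"dx":0,"dy":0,"turn":-0.09},{"dz":0,"grip":0,"dx":0,"dy":0,"turn":-0.09},{"dz":0,"grip":0,"dx":0,"dy":0,"turn":-0.09},{"dz":0,"grip":0,"dx":0,"dy":0,"turn":-0.09},{"dz":0,"grip":0,"dx":0,"dy":0,"turn":-0.09},{"dz":0,"grip":0,"dx":0,"dy":0,"turn":-0.09},{"dz":0,"grip":0,"dx":0,"dy":0,"turn":-0.09},{"dz":0,"grip":0,"dx":0,"dy":0,"turn":-0.034}]'
```

```text
t: 6.93
tcp_pos: [0.5295, -0.1504, 0.1345]
tcp_rot: [0.0, 0.994, 0.114, 0.0]
contact_force: [0.1, -0.2, -0.6]
width: 0.0162
gripper_force: 78.4
t: 8.27
tcp_pos: [0.5286, -0.1501, 0.1341]
tcp_rot: [0.0, 0.705, 0.709, -0.0]
contact_force: [-0.4, 0.1, -0.2]
width: 0.0161
gripper_force: 78.4
```

```bash
python3 -m creep '[{"dz":0,"grip":0,"dx":0.002,"dy":0.02,"turn":0},{"dz":0,"grip":0,"dx":0.002,"dy":0.03,"turn":0},{"dz":0,"grip":0,"dx":0.002,"dy":0.03,"turn":0},{"dz":0.02,"grip":0,"dx":0.002,"dy":0.03,"turn":0},{"dz":0.03,"grip":0,"dx":0.002,"dy":0.024,"turn":0},{"dz":0.03,"grip":0,"dx":0,"dy":0,"turn":0},{"dz":0.012,"grip":0,"dx":0,"dy":0,"turn":0},{"dz":0,"grip":0,"dx":0,"dy":0,"turn":0}]'
python3 - <<'E'
from h import *
st();M=W2C("wrist");cv2.imwrite("pics/w3.png",viewer.camera("wrist"))
for n in["hook","small_cutter","big_cutter","plunger"]:
    for d in viewer.silhouettes("wrist",n)[:2]:
        m=d["mask"];u,v=cen(m);print(n,d["p"],d["rect"],ray("wrist",u,v,.01,M).round(3))
cv2.imwrite("pics/s3.png",viewer.camera("side"))
E
```

```text
t: 8.93
tcp_pos: [0.6593, -0.1388, 0.0378]
tcp_rot: [-0.004, 0.707, 0.708, -0.002]
contact_force: [-1.2, -0.2, -1.5]
width: 0.0159
gripper_force: 78.5
t 8.93 tcp [ 0.6593 -0.1388  0.0378] x [-0.001  1.     0.003] y [ 1.     0.001 -0.009] z [-0.009  0.003 -1.   ] q [-0.37  0.85  1.42 -0.    0.88 -0.37] F [-1.2 -0.2 -1.5] w 0.0159 78.5
hook 0.6 [300.1, 1.7, 343.0, 419.1] [ 0.659 -0.105  0.01 ]
```

View pics/w3.png

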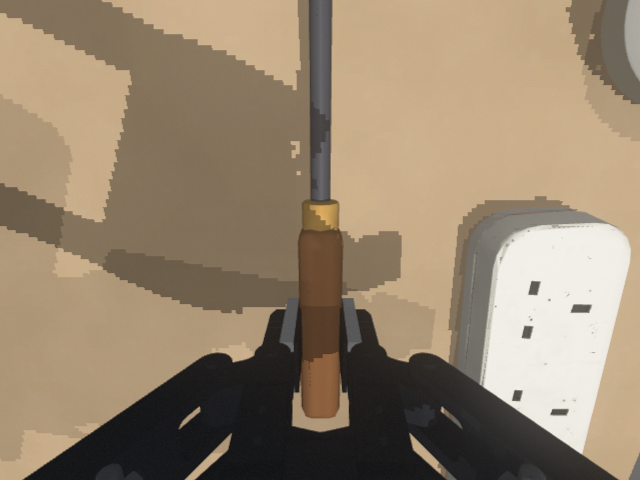

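The handle is held straight, with the rod along column 320. The power strip's near edge shows at about column 470.

```bash
python3 - <<'E'
from h import *
p,m=st();M=W2C("wrist")
for z in(0,.03,.045):print("strip",z,ray("wrist",472,350,z,M).round(3),ray("wrist",465,235,z,M).round(3))
a=cv2.imread("pics/s3.png")[170:330,210:430];cv2.imwrite("pics/s3c.png",cv2.resize(a,(800,582),interpolation=cv2.INTER_CUBIC))
toe=p+m@np.array([.191,-.0336,-.001])
print(toe)
for P in[(toe[0],toe[1],.006+p[2]-.0145),(.663,.053,.03),(.599,.053,.03),(.663,0,.03)]:
    q=proj("side",P);print(np.round(P,3),((q-[210,170])*800/220).round())
E
```

```text
t 9.23 tcp [ 0.6638 -0.1409  0.0437] x [-0.001  1.    -0.001] y [1.    0.001 0.003] z [ 0.003 -0.001 -1.   ] q [-0.37  0.84  1.42 -0.    0.88 -0.37] F [ 0.9  0.6 -1.5] w 0.0158 78.5
strip 0 [ 0.754 -0.182  0.   ] [ 0.74 -0.11  0.  ]
strip 0.03 [ 0.738 -0.161  0.03 ] [ 0.727 -0.101  0.03 ]
strip 0.045 [ 0.73  -0.15   0.045] [ 0.72  -0.097  0.045]
[0.63008421 0.05006414 0.04432148]
[0.63  0.05  0.035] [482. 261.]
[0.663 0.053 0.03 ] [522. 257.]
[0.599 0.053 0.03 ] [437. 279.]
[0.663 0.    0.03 ] [577. 283.]
```

View pics/s3c.png

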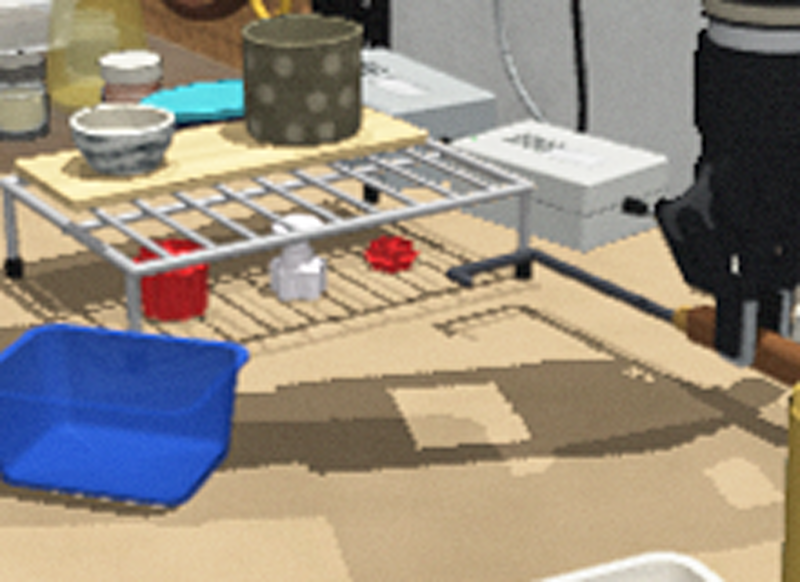

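The hook's toe (crop 455-540, 265) is at the open front below the front bar. The cog (391,254) lies behind it and the plunger is at (298,275). I'll shift x by -4 mm and go in over the cutter.

```bash
python3 -m creep '[{"dz":0,"grip":0,"dx":0.008,"dy":-0.004,"turn":0},{"dz":0,"grip":0,"dx":0.018,"dy":0,"turn":0},{"dz":0,"grip":0,"dx":0.018,"dy":0,"turn":0},{"dz":0,"grip":0,"dx":0.018,"dy":0,"turn":0},{"dz":0,"grip":0,"dx":0.018,"dy":0,"turn":0},{"dz":0,"grip":0,"dx":0.018,"dy":0,"turn":0},{"dz":0,"grip":0,"dx":0.018,"dy":0,"turn":0},{"dz":0,"grip":0,"dx":0.018,"dy":0,"turn":0},{"dz":0,"grip":0,"dx":0.015,"dy":0,"turn":0},{"dz":0,"grip":0,"dx":0,"dy":0,"turn":0},{"dz":0,"grip":0,"dx":0,"dy":0,"turn":0}]'
python3 - <<'E'
from h import *
st()
S=cv2.resize(viewer.camera("side")[190:300,230:400],(800,518),interpolation=cv2.INTER_CUBIC)
T=cv2.resize(viewer.camera("top")[150:290,180:340],(500,437),interpolation=cv2.INTER_CUBIC)
cv2.imwrite("pics/c4.png",np.hstack([cv2.resize(S,(460,298)),cv2.resize(T,(340,298))]))
E
```

```text
t: 10.15
tcp_pos: [0.6587, 0.0096, 0.0419]
tcp_rot: [0.0, 0.706, 0.708, 0.0]
contact_force: [0.9, -0.7, -0.6]
width: 0.0157
gripper_force: 78.5
t 10.15 tcp [0.6587 0.0096 0.0419] x [-0.003  1.    -0.   ] y [1.    0.003 0.   ] z [ 0. -0. -1.] q [-0.15  0.83  1.47 -0.    0.84 -0.16] F [ 0.9 -0.7 -0.6] w 0.0157 78.5
```

View pics/c4.png

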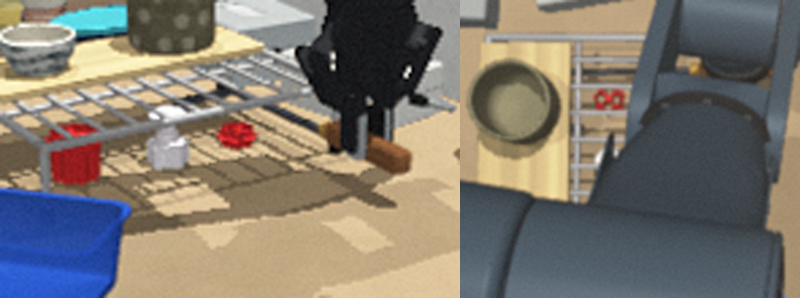

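The toe is behind the cog, whose place is unchanged at side crop (237,135), so I lower the hook and drag.

```bash
python3 -m creep '[{"dz":0.008,"grip":0,"dx":0,"dy":0,"turn":0},{"dz":0.008,"grip":0,"dx":0,"dy":0,"turn":0},{"dz":0.006,"grip":0,"dx":0,"dy":0,"turn":0},{"dz":0.004,"grip":0,"dx":0,"dy":0,"turn":0},{"dz":0,"grip":0,"dx":0,"dy":0,"turn":0},{"dz":0,"grip":0,"dx":-0.006,"dy":0,"turn":0},{"dz":0,"grip":0,"dx":-0.01,"dy":0,"turn":0},{"dz":0,"grip":0,"dx":-0.01,"dy":0,"turn":0},{"dz":0,"grip":0,"dx":-0.01,"dy":0,"turn":0},{"dz":0,"grip":0,"dx":-0.01,"dy":0,"turn":0},{"dz":0,"grip":0,"dx":-0.01,"dy":0,"turn":0},{"dz":0,"grip":0,"dx":-0.01,"dy":0,"turn":0},{"dz":0,"grip":0,"dx":-0.01,"dy":0,"turn":0},{"dz":0,"grip":0,"dx":-0.01,"dy":0,"turn":0},{"dz":0,"grip":0,"dx":-0.01,"dy":0,"turn":0},{"dz":0,"grip":0,"dx":-0.004,"dy":0,"turn":0},{"dz":0,"grip":0,"dx":0,"dy":0,"turn":0}]'
python3 - <<'E'
from h import *
st()
viewer.camera("side");viewer.silhouettes
for n in["small_cutter","plunger","big_cutter"]:
    for d in viewer.silhouettes("side",n)[:2]:
        u,v=cen(d["mask"]);print(n,round(d["p"],2),[int(x) for x in d["rect"]],ray("side",u,v,.008).round(3))
S=cv2.resize(viewer.camera("side")[190:320,230:430],(800,520),interpolation=cv2.INTER_CUBIC);cv2.imwrite("pics/c5.png",S)
E
```

```text
t: 11.67
tcp_pos: [0.6591, -0.0928, 0.0154]
tcp_rot: [0.0, 0.707, 0.707, 0.0]
contact_force: [0.3, 0.3, 0.4]
width: 0.0161
gripper_force: 78.5
t 11.67 tcp [ 0.6591 -0.0928  0.0154] x [ 0.001  1.    -0.   ] y [ 1.    -0.001  0.001] z [ 0.001 -0.    -1.   ] q [-0.31  0.87  1.46 -0.    0.81 -0.31] F [0.3 0.3 0.4] w 0.0161 78.5
plunger 0.52 [285, 241, 300, 252] [0.565 0.156 0.008]
big_cutter 0.8 [251, 232, 267, 255] [0.489 0.178 0.008]
big_cutter 0.22 [285, 230, 298, 254] [0.57  0.165 0.008]
```

View pics/c5.png

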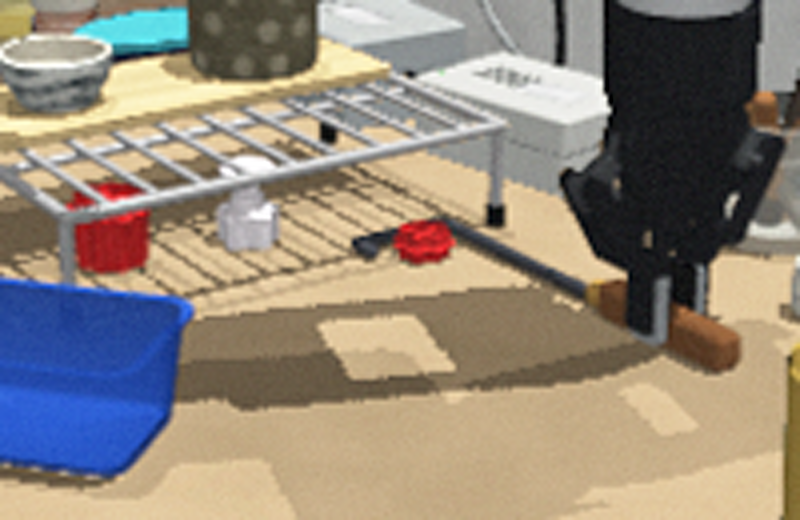

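The cog (424,242) sits in the pocket against the toe and is just coming out under the front bar. The neighbours have not moved, so I keep dragging.

```bash
python3 -m creep '[{"dz":0,"grip":0,"dx":-0.005,"dy":0,"turn":0},{"dz":0,"grip":0,"dx":-0.01,"dy":0,"turn":0},{"dz":0,"grip":0,"dx":-0.01,"dy":0,"turn":0},{"dz":0,"grip":0,"dx":-0.01,"dy":0,"turn":0},{"dz":0,"grip":0,"dx":-0.01,"dy":0,"turn":0},{"dz":0,"grip":0,"dx":-0.01,"dy":0,"turn":0},{"dz":0,"grip":0,"dx":-0.01,"dy":0,"turn":0},{"dz":0,"grip":0,"dx":-0.01,"dy":0,"turn":0},{"dz":0,"grip":0,"dx":-0.01,"dy":0,"turn":0},{"dz":0,"grip":0,"dx":-0.01,"dy":0,"turn":0},{"dz":0,"grip":0,"dx":-0.01,"dy":0,"turn":0},{"dz":0,"grip":0,"dx":-0.01,"dy":0,"turn":0},{"dz":0,"grip":0,"dx":-0.01,"dy":0,"turn":0},{"dz":0,"grip":0,"dx":-0.005,"dy":0,"turn":0},{"dz":0,"grip":0,"dx":0,"dy":0,"turn":0}]'
python3 - <<'E'
from h import *
st()
for c in["side","top"]:
  cv2.imwrite(f"pics/{c}6.png",viewer.camera(c))
  for n in["small_cutter","plunger","big_cutter","hook"]:
    for d in viewer.silhouettes(c,n)[:2]:
        u,v=cen(d["mask"]);print(c,n,round(d["p"],2),[int(x) for x in d["rect"]],ray(c,u,v,.012).round(3))
E
```

```text
t: 13.17
tcp_pos: [0.6592, -0.2231, 0.0154]
tcp_rot: [0.001, 0.707, 0.707, -0.0]
contact_force: [0.0, -0.1, -1.4]
width: 0.016
gripper_force: 78.5
t 13.17 tcp [ 0.6592 -0.2231  0.0154] x [ 0.     1.    -0.001] y [ 1.    -0.     0.001] z [ 0.001 -0.001 -1.   ] q [-0.49  0.9   1.37 -0.    0.87 -0.49] F [ 0.  -0.1 -1.4] w 0.016 78.5
side small_cutter 0.69 [368, 264, 382, 275] [ 0.626 -0.063  0.012]
side plunger 0.8 [286, 229, 299, 252] [0.566 0.158 0.012]
side big_cutter 0.61 [248, 235, 267, 259] [0.484 0.169 0.012]
side hook 0.79 [359, 265, 428, 289] [ 0.64  -0.104  0.012]
top plunger 0.74 [243, 220, 259, 232] [0.559 0.151 0.012]
top big_cutter 0.51 [237, 254, 251, 272] [0.476 0.175 0.012]
top hook 0.73 [330, 181, 390, 186] [ 0.657 -0.1    0.012]
```

The cog is now at about (0.624, -0.057), with its back edge some 120 mm clear of the rack. I lift the hook off it and lay it down on the open table.

```bash
python3 -m creep '[{"dz":-0.008,"grip":0,"dx":0,"dy":0,"turn":0},{"dz":-0.012,"grip":0,"dx":0,"dy":0,"turn":0},{"dz":-0.012,"grip":0,"dx":0,"dy":0,"turn":0},{"dz":-0.012,"grip":0,"dx":0,"dy":0,"turn":0},{"dz":-0.006,"grip":0,"dx":0,"dy":0,"turn":0},{"dz":0,"grip":0,"dx":0.005,"dy":-0.015,"turn":0},{"dz":0,"grip":0,"dx":0.007,"dy":-0.025,"turn":0},{"dz":0,"grip":0,"dx":0.007,"dy":-0.025,"turn":0},{"dz":0,"grip":0,"dx":0.007,"dy":-0.025,"turn":0},{"dz":0,"grip":0,"dx":0.007,"dy":-0.025,"turn":0},{"dz":0,"grip":0,"dx":0.005,"dy":-0.014,"turn":0},{"dz":0.01,"grip":0,"dx":0,"dy":0,"turn":0},{"dz":0.015,"grip":0,"dx":0,"dy":0,"turn":0},{"dz":0.012,"grip":0,"dx":0,"dy":0,"turn":0},{"dz":0.008,"grip":0,"dx":0,"dy":0,"turn":0},{"dz":0.005,"grip":0,"dx":0,"dy":0,"turn":0},{"dz":0,"grip":0,"dx":0,"dy":0,"turn":0},{"dz":0,"grip":0,"dx":0,"dy":0,"turn":0}]'
python3 -m creep '[{"dz":0,"grip":0.02,"dx":0,"dy":0,"turn":0},{"dz":0,"grip":0.03,"dx":0,"dy":0,"turn":0},{"dz":0,"grip":0.06,"dx":0,"dy":0,"turn":0},{"dz":0,"grip":0.06,"dx":0,"dy":0,"turn":0},{"dz":-0.015,"grip":0.06,"dx":0,"dy":0,"turn":0},{"dz":-0.03,"grip":0.06,"dx":0,"dy":0,"turn":0},{"dz":-0.04,"grip":0.06,"dx":0,"dy":0,"turn":0},{"dz":-0.04,"grip":0.07,"dx":0,"dy":0,"turn":0},{"dz":-0.04,"grip":0.07,"dx":0,"dy":0,"turn":0},{"dz":-0.02,"grip":0.07,"dx":0,"dy":0,"turn":0},{"dz":0,"grip":0.07,"dx":0,"dy":0,"turn":0}]'
python3 - <<'E'
from h import *
st();M=W2C("wrist")
cv2.imwrite("pics/w7.png",viewer.camera("wrist"))
for n in["small_cutter","hook"]:
    for d in viewer.silhouettes("wrist",n)[:3]:
        u,v=cen(d["mask"]);print(n,round(d["p"],2),[int(x) for x in d["rect"]],ray("wrist",u,v,.012,M).round(4))
E
```

```text
t: 15.17
tcp_pos: [0.5307, -0.1837, 0.015]
tcp_rot: [0.0, 0.707, 0.708, 0.0]
contact_force: [-0.0, 0.9, -1.1]
width: 0.0163
gripper_force: 78.6
t: 16.08
tcp_pos: [0.533, -0.185, 0.2061]
tcp_rot: [0.006, 0.707, 0.708, 0.002]
contact_force: [0.9, -0.5, -0.6]
width: 0.0702
gripper_force: 0.0
t 16.08 tcp [ 0.533  -0.185   0.2061] x [-0.001  1.    -0.006] y [1.    0.001 0.01 ] z [ 0.01  -0.006 -1.   ] q [-0.53  0.49  1.63  0.    1.01 -0.53] F [ 0.9 -0.5 -0.6] w 0.0702 0.0
small_cutter 0.73 [407, 45, 453, 90] [ 0.6282 -0.0536  0.012 ]
hook 0.88 [235, 1, 327, 264] [ 0.5282 -0.1207  0.012 ]
```

View pics/w7.png

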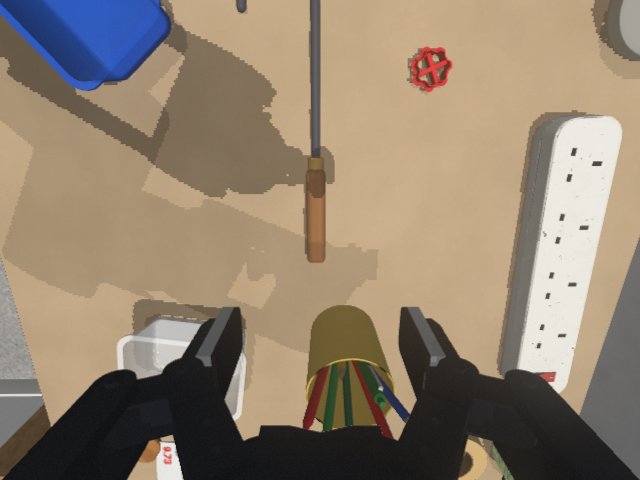

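The hook lies flat, with its handle at (316,215). The small red cog is in the open at (430,69), well clear of the rack and the hook, and is the only red cog in view. I go above it and check.

```bash
python3 -m creep '[{"dz":0,"grip":0.07,"dx":0.02,"dy":0.015,"turn":0},{"dz":0,"grip":0.07,"dx":0.028,"dy":0.02,"turn":0},{"dz":0,"grip":0.07,"dx":0.03,"dy":0.022,"turn":0},{"dz":0.02,"grip":0.07,"dx":0.03,"dy":0.022,"turn":0},{"dz":0.03,"grip":0.07,"dx":0.02,"dy":0.016,"turn":0},{"dz":0.03,"grip":0.07,"dx":0,"dy":0,"turn":0},{"dz":0,"grip":0.07,"dx":0,"dy":0,"turn":0},{"dz":0,"grip":0.07,"dx":0,"dy":0,"turn":0},{"dz":0,"grip":0.07,"dx":0,"dy":0,"turn":0}]'
python3 - <<'E'
from h import *
p,m=st();M=W2C("wrist")
cv2.imwrite("pics/w8.png",viewer.camera("wrist"))
for d in viewer.silhouettes("wrist","small_cutter")[:3]:
    u,v=cen(d["mask"]);P=ray("wrist",u,v,.012,M);print(round(d["p"],2),[int(x) for x in d["rect"]],P.round(4),(m.T@(P-p)).round(4))
for d in viewer.silhouettes("wrist","tub")[:3]+viewer.silhouettes("wrist","hook")[:1]:print([int(x) for x in d["rect"]])
E
```

```text
t: 16.98
tcp_pos: [0.6241, -0.0563, 0.1202]
tcp_rot: [-0.001, 0.707, 0.707, -0.0]
contact_force: [-0.5, -1.2, -0.0]
width: 0.0703
gripper_force: 0.0
t 16.98 tcp [ 0.6241 -0.0563  0.1202] x [-0.  1.  0.] y [ 1.     0.    -0.002] z [-0.002  0.    -1.   ] q [-0.27  0.68  1.53 -0.    0.93 -0.27] F [-0.5 -1.2 -0. ] w 0.0703 0.0
0.84 [302, 221, 352, 265] [ 0.6294 -0.052   0.012 ] [0.0042 0.0055 0.1082]
[0, 173, 27, 234]
[301, 223, 351, 266]
[91, 155, 208, 325]
```

```bash
python3 -m creep '[{"dz":0.02,"grip":0.07,"dx":0.003,"dy":0.004,"turn":0},{"dz":0.03,"grip":0.07,"dx":0,"dy":0,"turn":0},{"dz":0.03,"grip":0.07,"dx":0,"dy":0,"turn":0},{"dz":0.017,"grip":0.07,"dx":0,"dy":0,"turn":0},{"dz":0.009,"grip":0.06,"dx":0,"dy":0,"turn":0},{"dz":0,"grip":0.05,"dx":0,"dy":0,"turn":0},{"dz":0,"grip":0.02,"dx":0,"dy":0,"turn":0},{"dz":0,"grip":0.02,"dx":0,"dy":0,"turn":0},{"dz":0,"grip":0.02,"dx":0,"dy":0,"turn":0},{"dz":0,"grip":0.02,"dx":0,"dy":0,"turn":0},{"dz":0,"grip":0.02,"dx":0,"dy":0,"turn":0},{"dz":0,"grip":0.02,"dx":0,"dy":0,"turn":0}]' 35
python3 -m creep '[{"dz":-0.01,"grip":0.02,"dx":0,"dy":0,"turn":0},{"dz":-0.03,"grip":0.02,"dx":0,"dy":0,"turn":0},{"dz":-0.04,"grip":0.02,"dx":0,"dy":0,"turn":0},{"dz":-0.04,"grip":0.02,"dx":0,"dy":0,"turn":0},{"dz":-0.04,"grip":0.02,"dx":0,"dy":0,"turn":0},{"dz":-0.04,"grip":0.02,"dx":0,"dy":0,"turn":0},{"dz":-0.02,"grip":0.02,"dx":0,"dy":0,"turn":0},{"dz":0,"grip":0.02,"dx":0,"dy":0,"turn":0}]'
```

```text
t: 18.18
tcp_pos: [0.6299, -0.0531, 0.0164]
tcp_rot: [0.002, 0.707, 0.707, 0.001]
contact_force: [-0.7, -0.3, 6.7]
width: 0.0304
gripper_force: 35.1
t: 18.85
tcp_pos: [0.6318, -0.0533, 0.2418]
tcp_rot: [0.006, 0.707, 0.708, 0.003]
contact_force: [1.2, -0.9, -0.5]
width: 0.0305
gripper_force: 34.9
```

```bash
python3 -m creep '[{"dz":0,"grip":0.02,"dx":-0.0104,"dy":-0.0089,"turn":0},{"dz":0,"grip":0.02,"dx":-0.0204,"dy":-0.0169,"turn":0},{"dz":0,"grip":0.02,"dx":-0.0204,"dy":-0.0169,"turn":0},{"dz":0,"grip":0.02,"dx":-0.0204,"dy":-0.0169,"turn":0},{"dz":0,"grip":0.02,"dx":-0.0204,"dy":-0.0169,"turn":0},{"dz":0,"grip":0.02,"dx":-0.0204,"dy":-0.0169,"turn":0},{"dz":0,"grip":0.02,"dx":-0.0204,"dy":-0.0169,"turn":0},{"dz":0,"grip":0.02,"dx":-0.0204,"dy":-0.0169,"turn":0},{"dz":0,"grip":0.02,"dx":-0.0204,"dy":-0.0169,"turn":0},{"dz":0,"grip":0.02,"dx":-0.0204,"dy":-0.0169,"turn":0},{"dz":0,"grip":0.02,"dx":-0.0204,"dy":-0.0169,"turn":0},{"dz":0,"grip":0.02,"dx":-0.0204,"dy":-0.0169,"turn":0},{"dz":0,"grip":0.02,"dx":-0.0204,"dy":-0.0169,"turn":0},{"dz":0,"grip":0.02,"dx":-0.0204,"dy":-0.0169,"turn":0},{"dz":0,"grip":0.02,"dx":-0.0104,"dy":-0.0089,"turn":0},{"dz":0,"grip":0.02,"dx":0,"dy":0,"turn":0.1},{"dz":0,"grip":0.02,"dx":0,"dy":0,"turn":0},{"dz":0,"grip":0.02,"dx":0,"dy":0,"turn":0},{"dz":0,"grip":0.02,"dx":0,"dy":0,"turn":0}]'
python3 - <<'E'
from h import *
p,m=st();M=W2C("wrist")
cv2.imwrite("pics/w9.png",viewer.camera("wrist"))
for d in viewer.silhouettes("wrist","tub")[:2]:
    k=d["mask"].astype(np.uint8);h=cv2.convexHull(cv2.findNonZero(k));W=np.array([ray("wrist",*q,.055,M)[:2] for q in h[:,0]],np.float32)
    print(round(d["p"],2),[int(x) for x in d["rect"]],cv2.minAreaRect(W))
E
```

```text
t: 20.43
tcp_pos: [0.3907, -0.338, 0.2336]
tcp_rot: [-0.001, 0.741, 0.672, 0.0]
contact_force: [-0.8, -0.8, 1.1]
width: 0.0304
gripper_force: 34.9
t 20.43 tcp [ 0.3907 -0.338   0.2336] x [0.097 0.995 0.002] y [ 0.995 -0.097 -0.002] z [-0.002  0.002 -1.   ] q [-0.93  0.4   1.71 -0.    1.04 -0.83] F [-0.8 -0.8  1.1] w 0.0304 34.9
0.89 [260, 173, 399, 274] ((0.39735275506973267, -0.3385627865791321), (0.09416791796684265, 0.12256582081317902), 81.6381607055664)
```

View pics/w9.png

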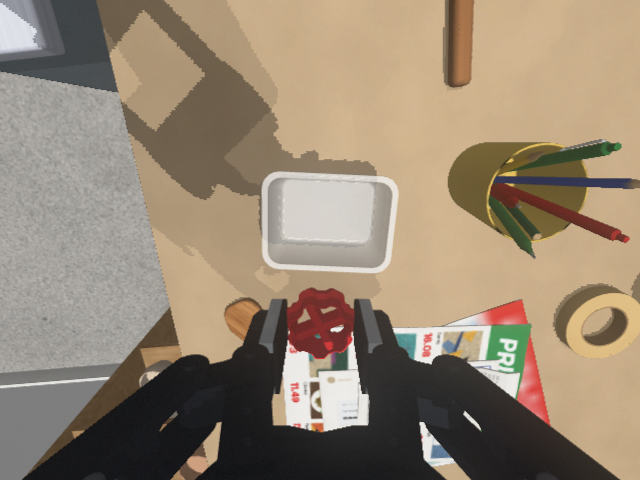

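The cog is held at (320,322) between the pads. The clear tub, at (330,222), measures 94 x 123 mm and is empty, which fits the description. I lower the cog into it.

```bash
python3 -m creep '[{"dz":0.02,"grip":0.02,"dx":0,"dy":0.006,"turn":0.05},{"dz":0.035,"grip":0.02,"dx":0,"dy":0,"turn":0},{"dz":0.035,"grip":0.02,"dx":0,"dy":0,"turn":0},{"dz":0.035,"grip":0.02,"dx":0,"dy":0,"turn":0},{"dz":0.03,"grip":0.02,"dx":0,"dy":0,"turn":0},{"dz":0.025,"grip":0.02,"dx":0,"dy":0,"turn":0},{"dz":0.02,"grip":0.02,"dx":0,"dy":0,"turn":0},{"dz":0.011,"grip":0.02,"dx":0,"dy":0,"turn":0},{"dz":0,"grip":0.02,"dx":0,"dy":0,"turn":0},{"dz":0,"grip":0.02,"dx":0,"dy":0,"turn":0}]'
python3 -m creep '[{"dz":0,"grip":0.036,"dx":0,"dy":0,"turn":0},{"dz":0,"grip":0.045,"dx":0,"dy":0,"turn":0},{"dz":0,"grip":0.05,"dx":0,"dy":0,"turn":0},{"dz":0,"grip":0.05,"dx":0,"dy":0,"turn":0},{"dz":-0.015,"grip":0.05,"dx":0,"dy":0,"turn":0},{"dz":-0.03,"grip":0.05,"dx":0,"dy":0,"turn":0},{"dz":-0.04,"grip":0.05,"dx":0,"dy":0,"turn":0},{"dz":-0.04,"grip":0.05,"dx":0,"dy":0,"turn":0},{"dz":-0.04,"grip":0.05,"dx":0,"dy":0,"turn":0},{"dz":-0.03,"grip":0.05,"dx":0,"dy":0,"turn":0},{"dz":0,"grip":0.05,"dx":0,"dy":0,"turn":0},{"dz":0,"grip":0.05,"dx":0,"dy":0,"turn":0}]'
python3 - <<'E'
from h import *
st();M=W2C("wrist");im=viewer.camera("wrist")
t=viewer.camera("top")
for c,n in[("wrist","tub"),("wrist","small_cutter"),("top","big_cutter"),("top","plunger"),("top","hook")]:
    for d in viewer.silhouettes(c,n)[:1]:
        u,v=cen(d["mask"]);print(c,n,round(d["p"],2),[int(x) for x in d["rect"]],ray(c,u,v,.01,M if c=="wrist" else None).round(3))
cv2.imwrite("pics/w10.png",np.hstack([cv2.resize(im,(400,300)),cv2.resize(t,(400,300))]))
E
```

```text
t: 21.37
tcp_pos: [0.3976, -0.3393, 0.0235]
tcp_rot: [-0.0, 0.757, 0.653, 0.0]
contact_force: [-0.8, -0.2, -0.6]
width: 0.0303
gripper_force: 34.9
t: 22.37
tcp_pos: [0.398, -0.3404, 0.2211]
tcp_rot: [0.003, 0.758, 0.653, -0.0]
contact_force: [-0.0, 0.7, -0.1]
width: 0.0501
gripper_force: 0.0
t 22.37 tcp [ 0.398  -0.3404  0.2211] x [ 0.148  0.989 -0.004] y [ 0.989 -0.148  0.004] z [ 0.004 -0.005 -1.   ] q [-0.92  0.42  1.71  0.    1.   -0.77] F [-0.   0.7 -0.1] w 0.0501 0.0
wrist tub 0.77 [247, 171, 386, 273] [ 0.396 -0.348  0.01 ]
wrist small_cutter 0.75 [300, 197, 339, 231] [ 0.398 -0.34   0.01 ]
top big_cutter 0.62 [240, 254, 253, 271] [0.475 0.169 0.01 ]
top plunger 0.42 [242, 219, 260, 235] [0.56  0.153 0.01 ]
top hook 0.83 [313, 233, 417, 265] [ 0.523 -0.11   0.01 ]
```

View pics/w10.png

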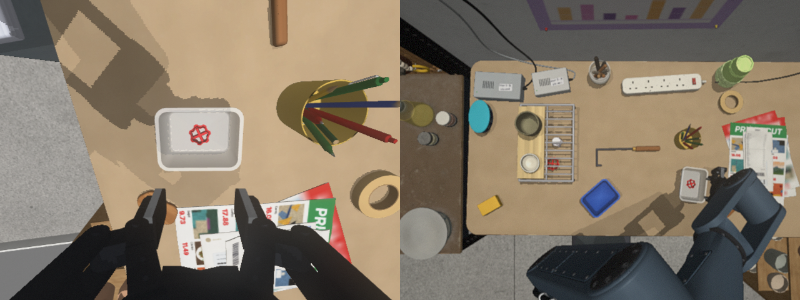

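The cog lies flat in the clear tub (left picture, 200,134). The hook is flat on the open table (right picture, 628,152), and the rack items and blue tub are where they were.

```bash
python3 -c "
from workcell import r
print(r.sign_off())"
```

```text
the job is handed in; nothing more can be done
None
```

I dragged the small red cutter out from under the rack with the hook, laid the hook flat on the open table, put the cutter in the empty clear tub, and handed the job in at about 22 s; the last pictures showed nothing else moved.

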